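Index the tray stack and peel off the top tray

TASK

Take the black post of the indexing table and turn the table a quarter turn anticlockwise (seen from above) until it drops into its next detent, which brings the yellow tab of the blue top tray out from under the red keeper arm. Then peel the blue tray off the stack by that tab: raise the tab corner first, so that the tray is clearly tipped, by some ten degrees, while its opposite corner is still down, then lift it clear, leaving the grey tray beneath seated and everything else on the bench where it is. Finish still gripping the tray and nothing else, holding it still and roughly level with its middle about a hand's width above the middle of the dark inspection plate; do not put it down or let go.

Things in the scene. Friction and masses are not known exactly. Their poses are not given: they have to be found in the camera images.
- indexer: Fixed grey indexing-table base, disc 280 mm across; origin on the bench at the turning axis, z up. On its +y side is the fixed red keeper: upright 146 to 160 mm from the axis, 40 mm wide, with an arm reaching in to 104 mm from the axis, 125 to 133 mm above the bench, over the tray's tab at the start. Yaw varies by 17 degrees either way.
- platter (a joint): Angle (rad, positive anticlockwise from above) of the aluminium platter, 254 mm across, top 44 mm above the bench; stack and post turn with it. It starts in the detent at 0; the next is at 1.571; stops at -0.05 and 1.66. A sprung ball holds it in each detent (about 5 N at the post to break out); between them it turns freely. The ball draws it in over the last 0.06 rad or so, to within 0.02 rad.
- post (a point): Top centre of the black upright round turning post on the platter: 18 mm in diameter, 116 mm from the turning axis, bare from 44 to 136 mm above the bench; at joint 0 it lies on the indexer's -y side, across from the tray's tab.
- tray: Blue formed tray, 130 mm square, 26 mm high, about 0.16 kg, top of the stack. Origin: centre of its underside, 56 mm above the bench when seated; its x and y axes run along its DIAGONALS, -x to the corner with the yellow tab, z up. Seated, its rim top is 82 mm above the bench, held by four spring noses (see nose_a).
- nose_a (a point): One of four brass spring noses, one at the middle of each side of the tray, over its rim, on posts on the platter; all within 90 mm of the axis and below 95 mm. Each holds the rim with 3 to 5 N and lets go when it has risen about 7 mm: tipping the tray about its far corner frees the near two at 0.05 rad, the far two at 0.15 rad, with 5 to 10 N at the tab.
- tab (a point): Top centre of the yellow lifting tab on the tray's -x corner: an upright lug 10 mm thick (across the tray's y), 26 mm long (along the tray's x), standing 35 mm above the rim, its top 117 mm above the bench when seated; 115 mm from the tray's centre and 61 mm above the tray's underside. Grip it across its thickness from above.
- far_corner (a point): The blue tray's corner diagonally across from the tab, on the top of its rim, 92 mm from the tray's centre along its +x; 82 mm above the bench when seated.
- tray_low: Grey tray of the same size without a tab, loose, nested under the blue tray, 0.45 kg; origin at the centre of its underside, 44 mm above the bench on the platter. It has to stay there.
- plate: Fixed dark inspection plate, 170 mm square and 29 mm high, with a thin white ring around its middle; origin under its centre, on the bench.
- holder: Bystander: loose yellow tool holder with a steel shank along its +x, 95 x 38 x 36 mm, origin under the yellow block's centre.
- bushing: Bystander: loose steel bushing, 48 mm in diameter, 30 mm high, origin under its centre.
- wrench: Bystander: loose steel wrench lying on the bench, about 200 mm long, origin under its middle.
- oil: Bystander: loose yellow oil bottle with a red cap, 60 mm in diameter, 150 mm high, origin under its centre.
- gauge: Bystander: fixed dial gauge on a brass arm and block, 220 mm high, dial 55 mm out along its +x, origin under the block.
Not all that is in view belongs to the job. Leave any green look-alike of the tray_low alone.

How it is judged:
By the outcome, as a careful person would: the job done as asked, in the order asked, and still so for the second after the job is handed in, while the arm keeps its last pose, push and grip.
It also fails if it takes over 58 s, if anything falls off the work surface, if the arm or the gripper's body presses on something with over 40 N, if the wrist force passes 120 N, or if a joint passes its speed limit or range.

ROBOT

A 6-joint arm with a two-finger parallel gripper is mounted at the origin on the work surface. World frame = base frame: x ahead of the robot, y to its left, z up, the work surface at z = 0. Lengths are in m, angles in rad, forces in N, time in s.
With the tool pointing down it reaches from about 0.35 to 0.875 m from the base axis. Payload 4.2 kg.
Tool frame: the origin (TCP) lies at the very end of the fingers, on their centre line; the grasp point (between the pads) lies 19 mm behind it; z points along the fingers, y is the line along which they close (so a half turn about z gives the same grasp; the last joint's range is limited). The gripper opens to 87 mm and grips with 3 to 60 N. Pads are 19 mm wide; open, the fingers measure 117 mm over their backs; the gripper's body (75 mm by 190 mm) begins 51 mm behind the grasp point.
Start: joints at [1.445, 0.385, 0.008, 0, -1.194, -0.259], TCP at [0.235, 0.579, 0.223] pointing down, gripper open.
Joint ranges: [-3.14, 3.14], [-1.21, 2.06], [-1.07, 1.41], [-3.16, 2.05], [-2.99, -0.16], [-3.1, 3.1]. Speed limits (rad/s): [2.79, 2.79, 3.14, 3.14, 3.14, 3.14].

INTERFACE

Orientations are given as a unit quaternion [w, x, y, z].
In Python, from bench import telemetry, get_image, get_calibration, bot gives the robot as it stands.
- The arm moves only by the shell command python3 -m pendant 'ROWS'. ROWS is text: rows parted by semicolons, each of 7 numbers parted by spaces: the shift along the tool's x, y, z in units of 25 mm (1.0 is 25 mm), then the turn, a rotation vector about the tool's x, y, z in units of 5 degrees (1.0 is 5 degrees), then the closure, from 0 (fully open) to 1 (shut). A call has 1 to 10 rows; each row shifts and turns the commanded pose from where the row before left it, along the tool's axes as they then stand; what a row does not reach is not made up. A row lasts 1/12 s, in which the tool goes at most 41.7 mm and 7.16 degrees, less where a joint would pass 70% of its speed; a pose out of reach is approached as far as the arm can. A call is refused whole if a number of a shift passes 1 or a number of a turn 1, either way. A call with a gripper value outside its range is refused whole. The fingers move at their own pace and stop on an object; the grip force is fixed at half the most. Time passes only in rows, so rows that do not move let the fingers close. It gives the time, the measured TCP pose, the force, the opening and the grip force at its end, in the units of the state.
- telemetry.sense(): the state, without advancing time (a new reading comes with each control period).
- get_image(name): name is "scene" or "top" or "wrist"; returns (picture, depth): 384x512x3 uint8, red, green, blue; 384x512 float32, m along the optical axis (not along the pixel's ray), 0 where there is no reading.
- get_calibration(name): a dict with "intrinsics" (3x3 intrinsics, pixels), "extrinsics" (4x4, takes a point from world to camera coordinates). Camera axes: x right, y up, looking along -z (the intrinsics and any distortion apply to the point x, -y, -z); pixel columns grow to the right and rows downward; lengths in m; the calibration is good to about 2 mm. A picture is of the moment at which its call begins: read the wrist's pose just before it. get_calibration takes no time and is no camera call; for the wrist camera it gives the pose at the moment of the call.
- bot.close_job(): hands the job in; it is judged then, once.
The state is a dict: "time_s": time; "qpos": joint angles; "qd": joint speeds; "joint_efforts": joint torques, N m; "tcp_pos": TCP position; "ee_rot": TCP orientation; "force": force on the tool from outside, world axes, zero at the start; "wrist_torque": the same for the moment, N m; "opening": opening from 0.0 (shut) to 1.0 (fully open); "grip_force": force on a finger pad.
Only numpy, scipy, OpenCV 4.12 (cv2) and the standard library are available. Lean on these libraries where they do the work, as an engineer would, in place of code of your own. Each camera call takes 0.05 s, during which the arm holds its last target. There are 200 camera calls.

## Working session

There is one attempt and no reset: what is moved stays moved. The work goes in short steps, Python scripts to look and compute and a shell command to move; the robot and the scene stay as the last step left them, time stands still between calls to the robot, and variables do not carry over. Pictures are saved under pics/ and viewed, at most 10 in all, crops included, and the job is handed in when it is done.

```bash
mkdir -p pics; ls
cat > h.py <<'E'
import numpy as np, cv2
from bench import telemetry, get_image, get_calibration, bot
from scipy.spatial.transform import Rotation as R
def cloud(name):
    c=get_calibration(name); im,d=get_image(name)
    K=np.array(c["intrinsics"]);T=np.array(c["extrinsics"])
    v,u=np.mgrid[:d.shape[0],:d.shape[1]]
    p=np.stack([(u-K[0,2])/K[0,0]*d,-(v-K[1,2])/K[1,1]*d,-d],-1)
    w=(p-T[:3,3])@T[:3,:3]
    w[d==0]=np.nan
    return im,d,w
def rot():
    q=telemetry.sense()["ee_rot"]; return R.from_quat([q[1],q[2],q[3],q[0]])
E
python3 - <<'E'
from h import *
s=telemetry.sense(); print(s)
for n in("top","scene"):
    im,d,w=cloud(n); np.savez(f"{n}.npz",im=im,d=d,w=w); c=get_calibration(n); print(n,{k:np.round(v,3).tolist() if not isinstance(v,str) else v for k,v in c.items()}, (d==0).mean())
    cv2.imwrite(f"pics/{n}0.png",cv2.resize(im[:,:,::-1],(800,600)))
E
```

```text
pics
{'time_s': 0.0, 'qpos': array([ 1.44457410e+00,  3.85573563e-01,  6.59494210e-03, -5.32775887e-04,
       -1.19400823e+00, -2.58588417e-01]), 'qd': array([ 0.00086456, -0.00062305, -0.00166505,  0.00045416, -0.00093957,
        0.00030616]), 'joint_efforts': array([-1.87476230e-04, -3.90671110e+01,  1.87406856e+01,  4.22002181e+00,
        1.10022275e-02, -1.93736942e-04]), 'tcp_pos': array([0.23436634, 0.57872139, 0.22143225]), 'ee_rot': array([ 1.10923965e-03,  9.81527711e-01, -1.91316732e-01, -1.74616605e-04]), 'force': array([-0.39136121, -0.01773587, -0.19684433]), 'wrist_torque': array([-0.01621599, -0.07013895, -0.0265005 ]), 'grip_force': 0.0, 'opening': 1.0016711828940077}
top {'intrinsics': [[496.906, 0.0, 256.165], [0.0, 496.906, 196.239], [0.0, 0.0, 1.0]], 'extrinsics': [[-0.028, -1.0, -0.004, -0.092], [0.993, -0.029, 0.115, -0.506], [-0.115, -0.001, 0.993, -1.608], [0.0, 0.0, 0.0, 1.0]]} 0.00408935546875
scene {'intrinsics': [[427.505, 0.0, 260.116], [0.0, 427.505, 191.097], [0.0, 0.0, 1.0]], 'extrinsics': [[0.663, 0.748, -0.022, -0.261], [-0.43, 0.405, 0.807, 0.162], [0.613, -0.526, 0.59, -1.987], [0.0, 0.0, 0.0, 1.0]]} 0.004084269205729167
```

View pics/top0.png

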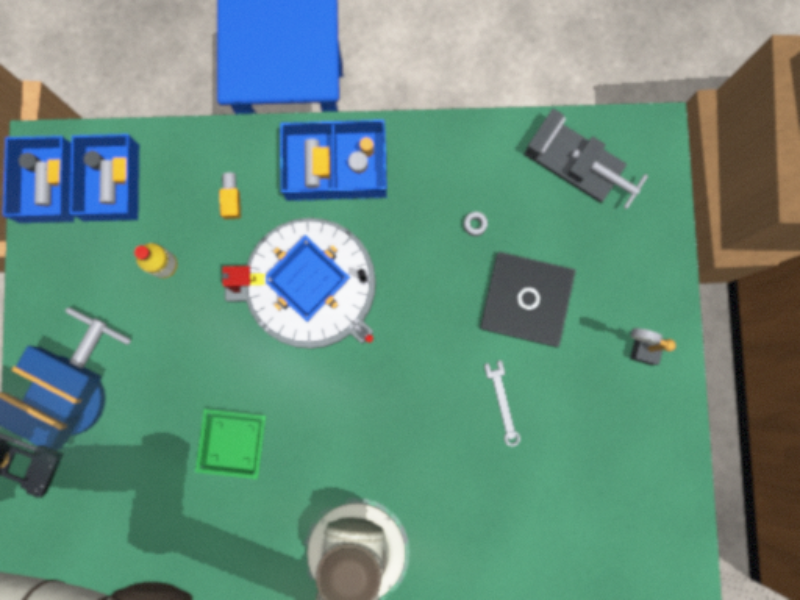

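View pics/scene0.png

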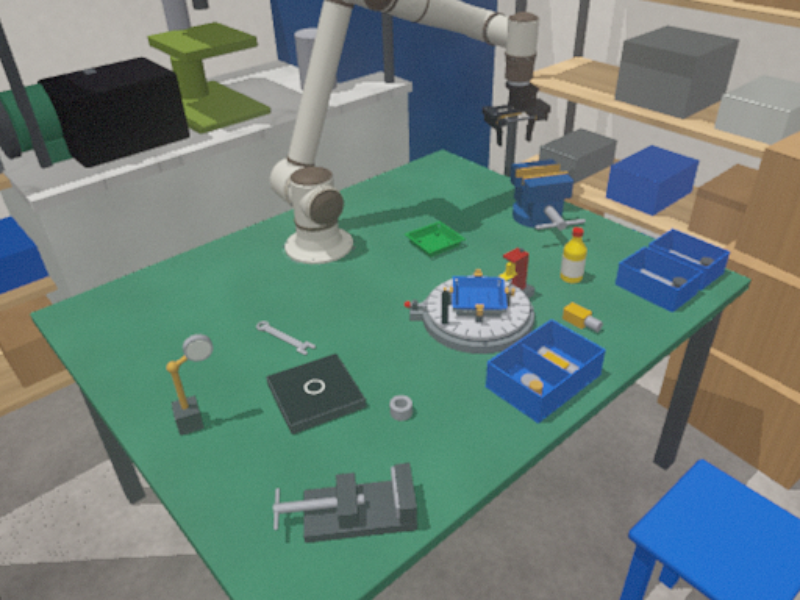

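The top view shows the indexer at (310,283), with the red keeper at (235,277) on its left (+y). The black post is at (362,276) and the yellow tab at (258,280). The plate ring is at (529,298).

- **Post:** it could be mistaken for the red-balled plunger (365,337) or the gauge (650,345). I choose the black upright on the platter at (362,276).
- **Tab:** it could be mistaken for the holder (229,200) or the yellow parts in the bins (320,160). I choose (258,280), which is beside the keeper on the tray corner.
- **Tray:** it could be mistaken for the blue bins or the green tray (232,442). I choose (307,277).

Run:
```python
from h import *
def sel(n,box,f):
    D=np.load(n+".npz"); im,w=D["im"],D["w"]; hsv=cv2.cvtColor(im,cv2.COLOR_RGB2HSV)
    x0,y0,x1,y1=[int(b*.64) for b in box]; m=np.zeros(im.shape[:2],bool); m[y0:y1,x0:x1]=1
    m&=f(hsv,w); m&=np.isfinite(w[...,0]); return w[m]
def rep(k,p): print(k,len(p),"med",np.round(np.median(p,0),4),"min",np.round(np.percentile(p,3,axis=0),4),"max",np.round(np.percentile(p,97,axis=0),4))
yel=lambda h,w:(abs(h[...,0].astype(int)-28)<7)&(h[...,1]>150)
blue=lambda h,w:(abs(h[...,0].astype(int)-110)<12)&(h[...,1]>130)
red=lambda h,w:((h[...,0]<8)|(h[...,0]>172))&(h[...,1]>130)
dark=lambda h,w:(h[...,2]<60)
P={}
plat=sel("top",(240,210,385,355),lambda h,w:(abs(w[...,2]-.044)<.006)&(h[...,1]<60)); rep("platter",plat)
(cx,cy),r=cv2.minEnclosingCircle(plat[:,:2].astype(np.float32)); print("circ",cx,cy,r)
rep("keeper",sel("top",(215,255,252,300),lambda h,w:red(h,w)&(w[...,2]>.12)))
rep("tab",sel("top",(245,262,272,295),lambda h,w:yel(h,w)&(w[...,2]>.09)))
rep("post",sel("top",(345,255,385,295),lambda h,w:dark(h,w)&(w[...,2]>.115)))
t=sel("top",(262,230,355,325),lambda h,w:blue(h,w)&(w[...,2]>.075)&(w[...,2]<.09)); rep("tray",t); print(cv2.minAreaRect((t[:,:2]*1000).astype(np.float32)))
p=sel("top",(475,245,580,350),lambda h,w:(abs(w[...,2]-.029)<.006)); rep("plate",p); print(cv2.minAreaRect((p[:,:2]*1000).astype(np.float32)))
rep("ring",sel("top",(510,280,548,318),lambda h,w:h[...,2]>150))
rep("postS",sel("scene",(435,285,455,325),lambda h,w:dark(h,w)&(w[...,2]>.128)))
rep("tabS",sel("scene",(495,255,522,285),lambda h,w:yel(h,w)&(w[...,2]>.11)))
rep("platS",p:=sel("scene",(415,270,540,345),lambda h,w:(abs(w[...,2]-.044)<.004)&(h[...,1]<60)));print(cv2.minEnclosingCircle(p[:,:2].astype(np.float32)))
rep("ringS",sel("scene",(298,375,332,400),lambda h,w:(h[...,2]>150)))
rep("bin",sel("top",(278,120,388,200),lambda h,w:blue(h,w)&(w[...,2]>.03)))
im=np.load("top.npz")["im"];im2=np.load("scene.npz")["im"]
a=cv2.resize(im[130:230,130:260,::-1],(520,400),interpolation=2);b=cv2.resize(im2[150:230,250:350,::-1],(500,400),interpolation=2)[:,:280]
cv2.imwrite("pics/crop.png",np.hstack([a,b]))
```

```text
platter 2392 med [0.537  0.0681 0.0441] min [ 0.4473 -0.0285  0.0388] max [0.6768 0.1945 0.0492]
circ 0.5409157276153564 0.08224412798881531 0.1489603966474533
keeper 199 med [0.5613 0.2178 0.1325] min [0.5433 0.1944 0.1264] max [0.5802 0.2412 0.1392]
tab 14 med [0.5628 0.1878 0.1053] min [0.5571 0.1797 0.0904] max [0.5682 0.1913 0.1212]
post 10 med [ 0.5584 -0.031   0.1342] min [ 0.5539 -0.0339  0.1277] max [ 0.5652 -0.0279  0.1428]
tray 303 med [0.5744 0.0981 0.0804] min [0.4843 0.0075 0.0752] max [0.6408 0.1613 0.0879]
((563.3954467773438, 85.96089172363281), (126.935302734375, 126.59720611572266), 44.708831787109375)
plate 2299 med [ 0.5118 -0.3778  0.0285] min [ 0.4304 -0.4612  0.0237] max [ 0.5964 -0.295   0.0342]
((513.66455078125, -377.9486389160156), (169.85548400878906, 170.35308837890625), 74.69451141357422)
ring 107 med [ 0.5142 -0.3767  0.0293] min [ 0.4934 -0.3994  0.0228] max [ 0.536  -0.3551  0.0363]
postS 1 med [ 0.5658 -0.0388  0.1341] min [ 0.5658 -0.0388  0.1341] max [ 0.5658 -0.0388  0.1341]
tabS 12 med [0.5706 0.1903 0.1145] min [0.5635 0.1842 0.1103] max [0.5751 0.1958 0.1239]
platS 821 med [0.621  0.0339 0.0426] min [ 0.4571 -0.0346  0.0402] max [0.6838 0.1909 0.0467]
((0.5568357706069946, 0.07067859917879105), 0.1425463855266571)
ringS 51 med [ 0.5168 -0.376   0.0272] min [ 0.4966 -0.397   0.0224] max [ 0.5383 -0.3562  0.0321]
bin 925 med [0.8357 0.027  0.0624] min [ 0.7458 -0.0827  0.0316] max [0.8955 0.1336 0.0791]
```

View pics/crop.png

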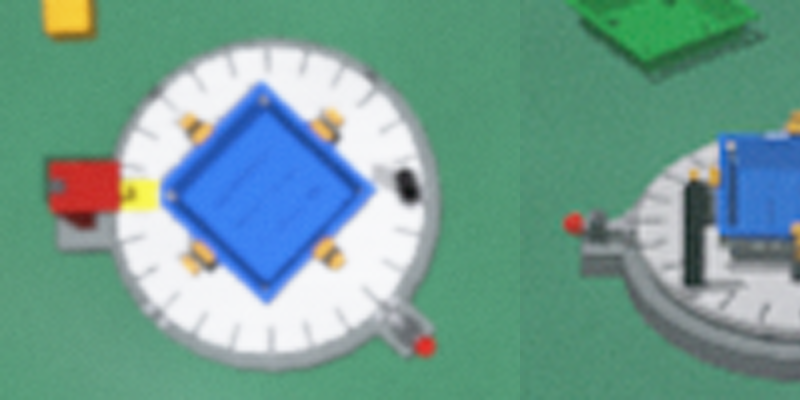

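The crop confirms the choice: black post with a bare shaft on the platter's right, tab half under the red keeper. Plunger with the red ball is a different part. The axis is at about (0.563, 0.086) with yaw near 0, and the post is at about (0.560, -0.031), which is 0.117 m from the axis against 0.116 given. Moving above the post now.

```bash
python3 -m pendant '0 0 0 0 0 1 0;0 0 0 0 0 1 0;0 0 0 0 0 1 0;0 0 0 0 0 1 0;0 0 0 0 0 1 0;0 0 0 0 0 1 0;0 0 0 0 0 1 0;0 0 0 0 0 1 0;0 0 0 0 0 1 0;0 0 0 0 0 1 0'
python3 -m pendant '0 0 0 0 0 1 0;0 0 0 0 0 1 0;0 0 0 0 0 1 0;0 0 0 0 0 0.6 0;1 -0.5 0 0 0 0 0;1 -0.5 0 0 0 0 0;1 -0.5 0 0 0 0 0;1 -0.5 0 0 0 0 0;1 -0.5 0 0 0 0 0;1 -0.5 0 0 0 0 0'
python3 -m pendant '1 -0.5 0 0 0 0 0;1 -0.5 0 0 0 0 0;1 -0.5 0 0 0 0 0;1 -0.5 0 0 0 0 0;1 -0.5 0 0 0 0 0;1 -0.5 0 0 0 0 0;1 -0.5 0 0 0 0 0;1 -0.5 0 0 0 0 0;1 -0.5 0 0 0 0 0;1 -0.5 0 0 0 0 0'
python3 -m pendant '1 -0.6 0 0 0 0 0;1 -0.6 0 0 0 0 0;1 -0.6 0 0 0 0 0;1 -0.6 0 0 0 0 0;1 -0.6 0 0 0 0 0;0 -0.6 0 0 0 0 0;0 -0.6 0 0 0 0 0;0 0 0 0 0 0 0;0 0 0 0 0 0 0'
```

```text
time_s: 0.93
tcp_pos: [0.2344, 0.579, 0.2219]
ee_rot: [0.001, 0.807, -0.59, 0.0]
force: [0.5, 0.1, -0.8]
opening: 0.995
grip_force: 0.0
time_s: 1.77
tcp_pos: [0.3097, 0.4277, 0.2221]
ee_rot: [-0.0, -0.707, 0.707, -0.0]
force: [0.5, -0.5, -0.1]
opening: 0.999
grip_force: 0.0
time_s: 2.6
tcp_pos: [0.4343, 0.1777, 0.2223]
ee_rot: [-0.0, -0.707, 0.707, 0.0]
force: [0.7, -0.3, -0.2]
opening: 1.002
grip_force: 0.0
time_s: 3.35
tcp_pos: [0.5389, 0.0538, 0.2216]
ee_rot: [-0.001, -0.706, 0.708, 0.001]
force: [-0.5, 0.8, 0.1]
opening: 1.002
grip_force: 0.0
```

```bash
python3 -m pendant '0.9 -0.5 0 0 0 0 0;0.9 -0.4 0 0 0 0 0;0 0 0 0 0 0 0;0 0 0 0 0 0 0'
python3 - <<'E'
from h import *
im,d,w=cloud("wrist"); np.savez("w1.npz",im=im,d=d,w=w)
o=cv2.resize(im[:,:,::-1],(640,480)); cv2.imwrite("pics/w1.png",o)
s=(im.max(2)<70)&(w[...,2]>.125)&(w[...,2]<.143)&(abs(w[...,0]-.56)<.03)&(abs(w[...,1]+.031)<.03)
print(s.sum(),np.round(w[s].mean(0),4),np.round(w[s].min(0),4),np.round(w[s].max(0),4))
E
```

```text
time_s: 3.68
tcp_pos: [0.5608, 0.0087, 0.2222]
ee_rot: [-0.0, -0.706, 0.708, 0.0]
force: [0.3, 0.6, 0.2]
opening: 1.0
grip_force: 0.0
411 [ 0.5652 -0.0294  0.1347] [ 0.557  -0.037   0.1256] [ 0.5738 -0.0208  0.1369]
```

View pics/w1.png

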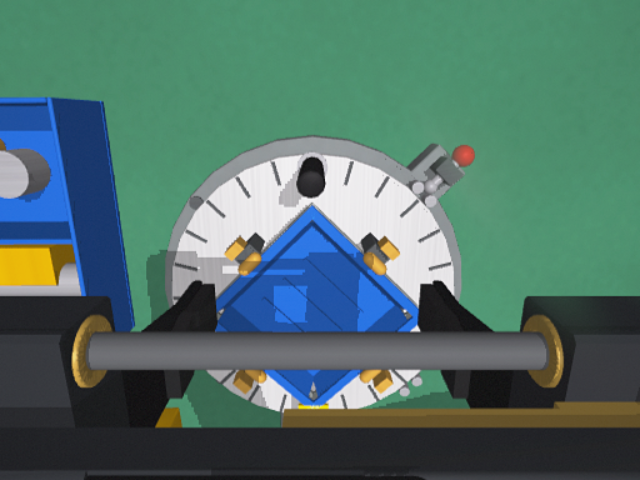

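The wrist view shows the post top at (311,160) with its base below at (312,185). The tray corner is at (312,207), and the plunger and bin are clear of the post. I'll refine the axis and line up.

```bash
python3 - <<'E'
from h import *
from scipy.optimize import least_squares
D=np.load("w1.npz");im,w=D["im"],D["w"]
hsv=cv2.cvtColor(im,cv2.COLOR_RGB2HSV)
m=(w[...,2]>.039)&(w[...,2]<.049)&(hsv[...,1]<60)&(hsv[...,2]>170)
v,u=np.nonzero(m); k=v<220; p=w[m][k][:,:2]
c=np.array([.5634,.086]); 
for _ in range(4):
    a=np.degrees(np.arctan2(*(p-c).T[::-1]));r=np.hypot(*(p-c).T);E=[]
    for b in range(-150,-20,4):
        s=(a>=b)&(a<b+4)
        if s.sum()>8: E.append(p[s][np.argsort(r[s])[-3:]].mean(0))
    E=np.array(E); f=least_squares(lambda x:np.hypot(*(E-x[:2]).T)-.127,c,loss="soft_l1",f_scale=.002); c=f.x
print("axis",c,len(E),np.round(f.fun.std(),4))
b=(abs(hsv[...,0].astype(int)-110)<12)&(hsv[...,1]>120)&(abs(w[...,2]-.082)<.004)&(abs(w[...,0]-.563)<.1)
q=w[b]; i=q[:,1]<np.percentile(q[:,1],1); print("corner",q[i].mean(0)); 
L=q[q[:,0]>.0]; print(q[:,0].min(),q[:,0].max())
po=np.array([.5652,-.0294]);print("r",np.hypot(*(po-c)),"ang",np.degrees(np.arctan2(*(po-c)[::-1])))
E
python3 -m pendant '1 -0.2 0 0 0 0 0;0.5 0 0 0 0 0 0;0 0 0 0 0 0 0;0 0 0 0 0 0 0'
```

```text
axis [0.5638403  0.08812411] 33 0.0089
corner [ 0.56538042 -0.00147199  0.08097524]
0.4801401622409446 0.6443996060244968
r 0.11753197716152551 ang -89.33714570479157
time_s: 4.07
tcp_pos: [0.566, -0.0284, 0.2226]
ee_rot: [0.0, -0.707, 0.708, 0.0]
force: [0.2, 0.2, 0.9]
opening: 0.999
grip_force: 0.0
```

```bash
python3 -m pendant '0.06 0 1 0 0 0 0;0 0 1 0 0 0 0;0 0 1 0 0 0 0;0 0 1 0 0 0 0;0 0 1 0 0 0 0;0 0 0 0 0 0 0.5;0 0 0 0 0 0 0.7;0 0 0 0 0 0 0.8;0 0 0 0 0 0 0.9;0 0 0 0 0 0 1'
python3 -m pendant '0 0 0 0 0 0 1;0 0 0 0 0 0 1;0 0 0 0 0 0 1;0 0 0 0 0 0 1;0 0 0 0 0 0 1'
```

```text
time_s: 4.9
tcp_pos: [0.5677, -0.0296, 0.0994]
ee_rot: [0.001, -0.707, 0.707, -0.001]
force: [0.6, 0.1, 0.7]
opening: 0.706
grip_force: 0.0
time_s: 5.32
tcp_pos: [0.5666, -0.03, 0.0977]
ee_rot: [0.0, -0.707, 0.707, -0.0]
force: [0.5, 0.1, -0.4]
opening: 0.323
grip_force: 0.0
```

```bash
python3 -m pendant '0 0 0 0 0 0 1;0 0 0 0 0 0 1;0 0 0 0 0 0 1;0 0 0 0 0 0 1;0 0 0 0 0 0 1'
```

```text
time_s: 5.73
tcp_pos: [0.5657, -0.0301, 0.0974]
ee_rot: [-0.001, -0.707, 0.707, 0.001]
force: [-3.2, 0.7, 3.3]
opening: 0.2
grip_force: 30.0
```

Post held (opening 0.2, about 17 mm). I'm now turning it along the arc.

```bash
python3 -m pendant '0 0 0 0 0 -0.1 1;-0.018 -0.406 0 0 0 -1 1;-0.018 -0.406 0 0 0 -1 1;-0.018 -0.406 0 0 0 -1 1;-0.018 -0.406 0 0 0 -1 1'
python3 -m pendant '-0.018 -0.406 0 0 0 -1 1;-0.018 -0.406 0 0 0 -1 1;-0.018 -0.406 0 0 0 -1 1;-0.018 -0.406 0 0 0 -1 1;-0.018 -0.406 0 0 0 -1 1;0 0 0 0 0 0 1;0 0 0 0 0 0 1'
```

```text
time_s: 6.15
tcp_pos: [0.6066, -0.0223, 0.0974]
ee_rot: [-0.0, 0.823, -0.568, -0.0]
force: [-3.8, 3.5, 2.0]
opening: 0.2
grip_force: 30.0
time_s: 6.73
tcp_pos: [0.6489, 0.0058, 0.0974]
ee_rot: [-0.0, 0.926, -0.378, -0.0]
force: [-3.1, 2.6, 2.3]
opening: 0.201
grip_force: 30.0
```

```bash
python3 -m pendant '-0.018 -0.406 0 0 0 -1 1;-0.018 -0.406 0 0 0 -1 1;-0.018 -0.406 0 0 0 -1 1;-0.018 -0.406 0 0 0 -1 1;-0.018 -0.406 0 0 0 -1 1'
python3 -m pendant '-0.018 -0.406 0 0 0 -1 1;-0.018 -0.406 0 0 0 -1 1;-0.018 -0.406 0 0 0 -1 1;-0.018 -0.406 0 0 0 -1 1;0 0 0 0 0 0 1;0 0 0 0 0 0 1;0 0 0 0 0 0 1'
python3 -c "
from h import *;print(rot().as_matrix().round(3),telemetry.sense()['qpos'])"
```

```text
time_s: 7.15
tcp_pos: [0.6746, 0.0475, 0.0974]
ee_rot: [0.0, 0.986, -0.168, -0.001]
force: [-5.3, 0.6, 2.9]
opening: 0.199
grip_force: 30.0
time_s: 7.73
tcp_pos: [0.6813, 0.087, 0.0974]
ee_rot: [0.0, 1.0, 0.003, -0.001]
force: [-4.9, 0.9, 3.2]
opening: 0.198
grip_force: 30.0
[[ 1.     0.005 -0.001]
 [ 0.005 -1.    -0.   ]
 [-0.001  0.    -1.   ]] [ 3.61678058e-01  5.87114554e-01  1.89826392e-02 -4.69475071e-04
 -1.00404106e+00  1.21481751e+00]
```

```bash
python3 -m pendant '0 0 0 0 0 0 0.8;0 0 0 0 0 0 0.6;0 0 0 0 0 0 0.4;0 0 0 0 0 0 0.2;0 0 0 0 0 0 0;0 0 0 0 0 0 0;0 0 0 0 0 0 0;0 0 0 0 0 0 0;0 0 -0.5 0 0 0 0;0 0 -1 0 0 0 0'
python3 -m pendant '0 0 -1 0 0 0 0;0 0 -1 0 0 0 0;0 0 -1 0 0 0 0;-0.5 0 -0.5 0 0 0 0;-1 0 0 0 0 0 0;-1 0 0 0 0 0 0;-1 0 0 0 0 0 0;-1 0 0 0 0 0 0;-1 0 0 0 0 0 0;-1 0 0 0 0 0 0'
python3 -m pendant '-1 0 0 0 0 0 0;-1 0 0 0 0 0 0;-1 0 0 0 0 0 0;-1 0 0 0 0 0 0;-0.5 0 0 0 0 0 0;0 0 0 0 0 0 0;0 0 0 0 0 0 0;0 0 0 0 0 0 0'
python3 - <<'E'
from h import *
im,d,w=cloud("wrist"); np.savez("w2.npz",im=im,d=d,w=w)
cv2.imwrite("pics/w2.png",cv2.resize(im[:,:,::-1],(640,480)))
h=cv2.cvtColor(im,cv2.COLOR_RGB2HSV)
s=(abs(h[...,0].astype(int)-29)<7)&(h[...,1]>150)&(w[...,2]>.105)&(w[...,2]<.125)&(np.hypot(w[...,0]-.449,w[...,1]-.087)<.05)
q=w[s]; print(s.sum(),q.mean(0).round(4),q.min(0).round(4),q.max(0).round(4))
t=q[q[:,2]>.114]; print(cv2.minAreaRect((t[:,:2]*1000).astype(np.float32)))
s=(im.max(2)<70)&(abs(w[...,2]-.134)<.005)&(np.hypot(w[...,0]-.68,w[...,1]-.087)<.05); print(s.sum(),w[s].mean(0) if s.any() else 0)
b=(abs(h[...,0].astype(int)-110)<12)&(h[...,1]>120)&(abs(w[...,2]-.082)<.004)&(np.hypot(w[...,0]-.563,w[...,1]-.088)<.11)
print(cv2.minAreaRect((w[b][:,:2]*1000).astype(np.float32)))
E
```

```text
time_s: 8.57
tcp_pos: [0.6799, 0.087, 0.1323]
ee_rot: [0.001, 1.0, 0.004, -0.004]
force: [0.4, -0.2, 0.2]
opening: 0.797
grip_force: 0.0
time_s: 9.4
tcp_pos: [0.5186, 0.0861, 0.2237]
ee_rot: [-0.0, 1.0, 0.004, 0.001]
force: [0.2, -0.2, 0.7]
opening: 0.999
grip_force: 0.0
time_s: 10.07
tcp_pos: [0.4082, 0.0857, 0.2232]
ee_rot: [-0.0, 1.0, 0.004, 0.001]
force: [-0.3, -0.1, -0.5]
opening: 1.003
grip_force: 0.0
414 [0.4509 0.0869 0.1161] [0.4375 0.0819 0.1097] [0.4632 0.0918 0.1182]
((450.1875, 86.85938262939453), (25.260129928588867, 9.823348045349121), 0.2526276409626007)
0 0
((520.8382568359375, 87.3145751953125), (78.78987884521484, 171.0876007080078), 0.4892253279685974)
```

View pics/w2.png

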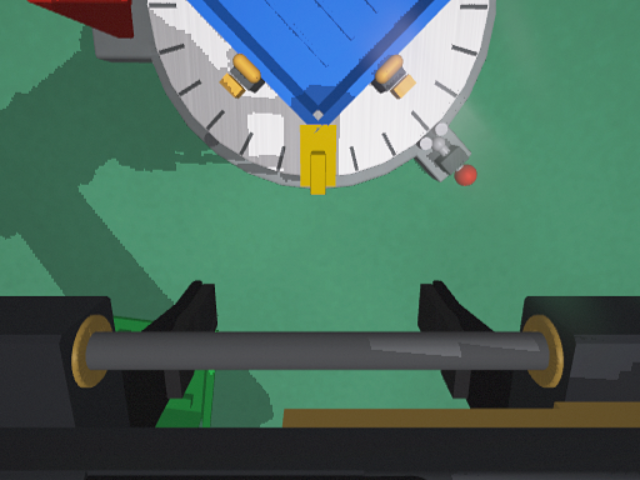

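The tab has come out and sits at (318,170) in the wrist view, at (0.450, 0.087, 0.117), turned 180.6° from the axis. That matches a full quarter turn and the detent. Gripping the tab.

```bash
python3 -m pendant '0.85 -0.04 0 0 0 0 0;0.83 0 0 0 0 0 0;0 0 1 0 0 0 0;0 0 1 0 0 0 0;0 0 1 0 0 0 0;0 0 1 0 0 0 0;0 0 0.8 0 0 0 0;0 0 0.6 0 0 0 0;0 0 0 0 0 0 0.5;0 0 0 0 0 0 0.7'
python3 -m pendant '0 0 0 0 0 0 1;0 0 0 0 0 0 1;0 0 0 0 0 0 1;0 0 0 0 0 0 1;0 0 0 0 0 0 1;0 0 0 0 0 0 1;0 0 0 0 0 0 1;0 0 0 0 0 0 1;0 0 0 0 0 0 1;0 0 0 0 0 0 1'
```

```text
time_s: 10.95
tcp_pos: [0.4496, 0.0864, 0.0868]
ee_rot: [0.001, 1.0, 0.004, -0.001]
force: [-0.3, 0.3, 1.4]
opening: 0.92
grip_force: 0.0
time_s: 11.78
tcp_pos: [0.449, 0.0866, 0.0876]
ee_rot: [0.0, 1.0, 0.004, -0.0]
force: [0.5, 0.3, -0.1]
opening: 0.172
grip_force: 0.0
```

```bash
python3 -m pendant '0 0 0 0 0 0 1;0 0 0 0 0 0 1;0 0 0 0 0 0 1;0 0 0 0 0 0 1'
python3 -m pendant '0.05 0 -0.287 0 -0.4 0 1;0.05 0 -0.287 0 -0.4 0 1;0 0 0 0 0 0 1;0 0 0 0 0 0 1;0 0 0 0 0 0 1'
```

```text
time_s: 12.12
tcp_pos: [0.449, 0.0865, 0.0875]
ee_rot: [0.0, 1.0, 0.004, -0.0]
force: [-0.1, -0.6, -0.1]
opening: 0.114
grip_force: 30.0
time_s: 12.53
tcp_pos: [0.4531, 0.0872, 0.102]
ee_rot: [-0.001, 0.999, 0.004, -0.033]
force: [3.3, -0.4, -0.0]
opening: 0.114
grip_force: 30.0
```

```bash
python3 -m pendant '0.03 0 -0.287 0 -0.4 0 1;0.03 0 -0.287 0 -0.4 0 1;0.03 0 -0.287 0 -0.4 0 1;0.03 0 -0.287 0 -0.4 0 1;0 0 0 0 0 0 1;0 0 0 0 0 0 1;0 0 0 0 0 0 1'
python3 - <<'E'
from h import *
im,d,w=cloud("scene"); im2,d2,w2=cloud("wrist")
a=cv2.resize(im[150:230,250:350,::-1],(500,400),interpolation=2)
cv2.imwrite("pics/p1.png",np.hstack([a,cv2.resize(im2[:,:,::-1],(300,225))[:,:].repeat(1,0) if 0 else cv2.copyMakeBorder(cv2.resize(im2[:,:,::-1],(300,225)),0,175,0,0,0)]))
print(rot().as_matrix().round(3)[:,2])
E
```

```text
time_s: 13.12
tcp_pos: [0.4578, 0.0866, 0.129]
ee_rot: [0.001, 0.995, 0.004, -0.104]
force: [1.5, 0.2, -4.1]
opening: 0.118
grip_force: 30.0
[-0.207 -0.002 -0.978]
```

View pics/p1.png

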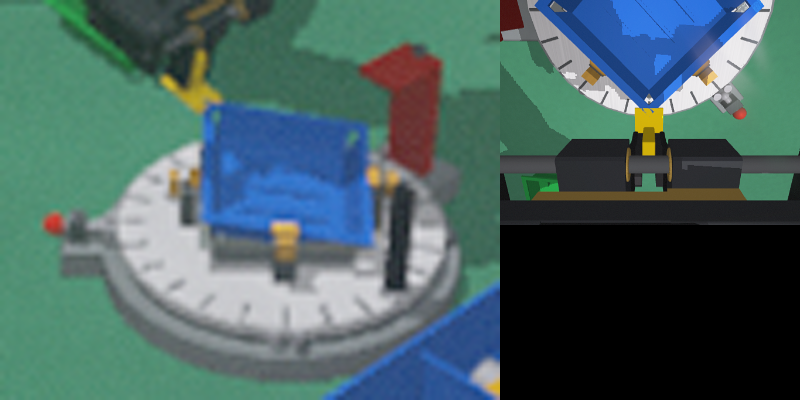

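The tray is tipped about 11.5°: tab corner raised, far corner still down, and the grey tray seated beneath. Lifting straight up.

```bash
python3 -m pendant '-0.05 0 -0.25 0 0 0 1;-0.1 0 -0.5 0 0 0 1;-0.1 0 -0.5 0 0 0 1;-0.1 0 -0.5 0 0 0 1;0 0 0 0 0 0 1;0 0 0 0 0 0 1;0 0 0 0 0 0 1'
python3 - <<'E'
from h import *
im,d,w=cloud("scene"); im2,d2,w2=cloud("wrist")
a=cv2.resize(im[140:230,250:350,::-1],(450,400),interpolation=2)
cv2.imwrite("pics/p2.png",np.hstack([a,cv2.copyMakeBorder(cv2.resize(im2[:,:,::-1],(300,225)),0,175,0,0,0)]))
E
```

```text
time_s: 13.8
tcp_pos: [0.458, 0.0866, 0.1742]
ee_rot: [0.0, 0.994, 0.004, -0.105]
force: [0.2, -0.6, -2.2]
opening: 0.112
grip_force: 30.0
```

View pics/p2.png

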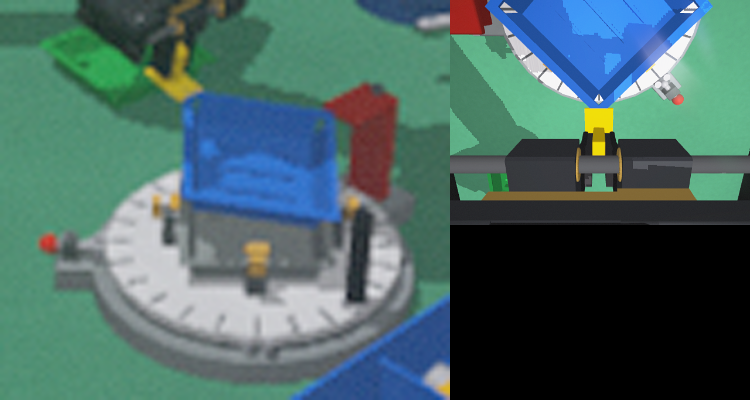

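Blue tray is clear and the grey one is still seated. I'll raise it above the post, level it and check for sag.

```bash
python3 -m pendant '-0.1 0 -0.5 0 0 0 1;-0.2 0 -0.9 0 0 0 1;-0.2 0 -0.9 0 0 0 1;-0.1 0 -0.5 0 0 0 1;0 0 0 0 0.3 0 1;0 0 0 0 0.6 0 1;0 0 0 0 0.6 0 1;0 0 0 0 0.6 0 1;0 0 0 0 0.3 0 1;0 0 0 0 0 0 1'
python3 -m pendant '0 0.2 0 0 0 0 1;0 0.5 0 0 0 0 1;0 0.8 0 0 0 0 1;0 0.8 0 0 0 0 1;0 0.8 0 0 0 0 1;0 0.8 0 0 0 0 1;0 0.8 0 0 0 0 1;0 0.8 0 0 0 0 1;0 0.8 0 0 0 0 1;0 0.8 0 0 0 0 1'
cat > tray.py <<'E'
from h import *
s=telemetry.sense(); t=s["tcp_pos"]; Rm=rot().as_matrix()
print("R",Rm.round(3).tolist())
def fit(n,c0):
    im,d,w=cloud(n); h=cv2.cvtColor(im,cv2.COLOR_RGB2HSV)
    b=(abs(h[...,0].astype(int)-110)<12)&(h[...,1]>120)&(np.hypot(w[...,0]-c0[0],w[...,1]-c0[1])<.12)&(w[...,2]>.1)
    p=w[b]; print(n,len(p))
    if len(p)<50: return im
    # floor plane, by ransac on inner points
    q=p[np.hypot(*(p[:,:2]-c0).T)<.05]; A=np.c_[q[:,:2]-c0,np.ones(len(q))]; k=np.ones(len(q),bool)
    for _ in range(8):
        x=np.linalg.lstsq(A[k],q[k,2],rcond=None)[0]; r=q[:,2]-A@x; k=abs(r)<max(.003,1.5*np.median(abs(r)))
    print(" floor z,slope deg",x[2].round(4),np.degrees(x[:2]).round(2),k.mean().round(2)); 
    print(" outline",cv2.minAreaRect((p[:,:2]*1000).astype(np.float32)),"z",np.percentile(p[:,2],[1,99]).round(4))
    return im
c0=(t+Rm@[.115,0,0])[:2]; print("tcp",t.round(4),"expected centre",c0.round(4),"F",s["force"].round(1))
A=[fit(n,c0) for n in("top","scene")]
a,b=[cv2.resize(i[:,:,::-1],(400,300)) for i in A]
cv2.imwrite("pics/t_%.0f.png"%(s["time_s"]*100),np.hstack([a,b]))
E
python3 tray.py
```

```text
time_s: 14.73
tcp_pos: [0.4569, 0.0862, 0.2456]
ee_rot: [0.0, 1.0, 0.004, -0.001]
force: [-1.1, -0.1, -1.6]
opening: 0.111
grip_force: 30.0
time_s: 15.57
tcp_pos: [0.4601, -0.0922, 0.2456]
ee_rot: [-0.0, 1.0, 0.004, -0.001]
force: [1.1, 0.2, -2.3]
opening: 0.109
grip_force: 30.0
R [[1.0, 0.007, -0.002], [0.007, -1.0, 0.0], [-0.002, -0.0, -1.0]]
tcp [ 0.4601 -0.0922  0.2456] expected centre [ 0.5751 -0.0913] F [ 1.1  0.2 -2.3]
top 1305
 floor z,slope deg 0.2108 [-3.15  0.13] 0.68
 outline ((573.4095458984375, -94.21754455566406), (131.36878967285156, 128.80889892578125), 46.26493835449219) z [0.2031 0.238 ]
scene 944
 floor z,slope deg 0.2097 [-2.08 -0.79] 0.85
 outline ((575.5339965820312, -95.43152618408203), (127.06433868408203, 137.45631408691406), 45.055702209472656) z [0.2052 0.2367]
```

Held, with the tray centre at about (0.575, -0.093) and 2–3° of sag. Carrying it to the plate and correcting the tilt on the way.

```bash
python3 -m pendant '-0.24 0.8 0 0 0.1 0 1;-0.24 0.8 0 0 0.1 0 1;-0.24 0.8 0 0 0.1 0 1;-0.24 0.8 0 0 0.1 0 1;-0.24 0.8 0 0 0.1 0 1;-0.24 0.8 0 0 0 0 1;-0.24 0.8 0 0 0 0 1;-0.24 0.8 0 0 0 0 1;-0.24 0.8 0 0 0 0 1;-0.24 0.8 0 0 0 0 1'
python3 -m pendant '0 0.8 0 0 0 0 1;0 0.8 0 0 0 0 1;0 0.7 0 0 0 0 1;0 0.5 0 0 0 0 1;0 0.3 0 0 0 0 1;0 0.1 0 0 0 0 1;0 0 0 0 0 0 1;0 0 0 0 0 0 1;0 0 0 0 0 0 1;0 0 0 0 0 0 1'
python3 tray.py
```

```text
time_s: 16.5
tcp_pos: [0.4015, -0.2921, 0.2439]
ee_rot: [-0.0, 1.0, 0.004, 0.021]
force: [-0.3, 1.0, -1.6]
opening: 0.112
grip_force: 30.0
time_s: 17.33
tcp_pos: [0.4024, -0.3706, 0.2446]
ee_rot: [-0.0, 1.0, 0.004, 0.022]
force: [0.1, -0.3, -2.2]
opening: 0.115
grip_force: 30.0
R [[0.999, 0.009, 0.044], [0.009, -1.0, 0.0], [0.044, -0.0, -0.999]]
tcp [ 0.4024 -0.3706  0.2446] expected centre [ 0.5173 -0.3696] F [ 0.1 -0.3 -2.2]
top 1094
 floor z,slope deg 0.2151 [0.59 1.41] 0.7
 outline ((507.3147277832031, -363.29522705078125), (129.7561798095703, 152.95640563964844), 45.3624382019043) z [0.2087 0.2437]
scene 1145
 floor z,slope deg 0.2142 [ 0.24 -0.22] 0.83
 outline ((519.33203125, -371.65899658203125), (130.224365234375, 135.44052124023438), 44.92091369628906) z [0.2104 0.2393]
```

```bash
python3 -m pendant '-0.09 0.08 0.3 0 0 0 1;-0.1 0.09 0.6 0 0 0 1;-0.1 0.08 0.8 0 0 0 1;0 0 0.8 0 0 0 1;0 0 0.6 0 0 0 1;0 0 0.26 0 0 0 1;0 0 0 0 0 0 1;0 0 0 0 0 0 1;0 0 0 0 0 0 1;0 0 0 0 0 0 1'
python3 tray.py; ls -t pics | head -1
```

```text
time_s: 18.27
tcp_pos: [0.3995, -0.378, 0.1614]
ee_rot: [0.001, 1.0, 0.004, 0.023]
force: [-0.0, -0.3, -1.5]
opening: 0.112
grip_force: 30.0
R [[0.999, 0.008, 0.046], [0.008, -1.0, -0.001], [0.046, 0.001, -0.999]]
tcp [ 0.3995 -0.378   0.1614] expected centre [ 0.5144 -0.377 ] F [-0.  -0.3 -1.5]
top 1021
 floor z,slope deg 0.1323 [-0.48  0.27] 0.72
 outline ((505.31134033203125, -372.07501220703125), (129.8444061279297, 150.39990234375), 45.57036209106445) z [0.1253 0.1608]
scene 1128
 floor z,slope deg 0.1312 [ 0.6  -0.71] 0.85
 outline ((509.8502197265625, -374.5104064941406), (134.1888427734375, 149.9136962890625), 45.43125534057617) z [0.1272 0.1566]
t_1827.png
```

View pics/t_1827.png

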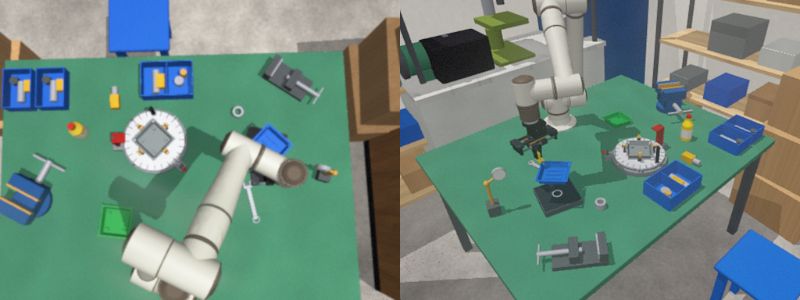

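The blue tray hangs level over the plate at about (272,140) in the top half. The grey tray is seated on the platter (152,138), the post is at +x and the bystanders haven't moved. I'll hold briefly, check the grey tray's height, and hand in.

```bash
python3 -m pendant '0 0 0 0 0 0 1;0 0 0 0 0 0 1;0 0 0 0 0 0 1;0 0 0 0 0 0 1;0 0 0 0 0 0 1;0 0 0 0 0 0 1'
python3 - <<'E'
from h import *
im,d,w=cloud("top")
k=np.hypot(w[...,0]-.564,w[...,1]-.088)<.04; p=w[k]; x=np.linalg.lstsq(np.c_[p[:,:2]-[.564,.088],np.ones(len(p))],p[:,2],rcond=None)[0]; print("grey floor",x[2],np.degrees(x[:2]))
r=(abs(w[...,2]-.069)<.005)&(np.hypot(w[...,0]-.564,w[...,1]-.088)<.1)&(im.min(2)<190); print(r.sum(),cv2.minAreaRect((w[r][:,:2]*1000).astype(np.float32)))
q=(im.max(2)<70)&(abs(w[...,2]-.133)<.008)&(np.hypot(w[...,0]-.68,w[...,1]-.09)<.04);print("post",q.sum(),w[q].mean(0))
print(bot.close_job())
E
```

```text
time_s: 18.87
tcp_pos: [0.3988, -0.3775, 0.16]
ee_rot: [-0.0, 1.0, 0.004, 0.022]
force: [-0.1, 0.1, -2.0]
opening: 0.114
grip_force: 30.0
grey floor 0.04676295246885315 [ 0.02293946 -0.04379786]
297 ((565.1893310546875, 85.56755828857422), (151.320068359375, 145.29676818847656), 34.099143981933594)
post 19 [0.67518627 0.08505288 0.13520275]
the job is handed in; nothing more can be done
None
```

I turned the table a quarter turn to its next detent and peeled the blue tray off by its tab, tipping it about 11.5° with its far corner still down. I handed in still gripping it, level, about 0.1 m above the middle of the plate; the grey tray is still seated and nothing else looked moved in the last pictures.

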